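# Push a worn sanding stick through the sprung flap of a scrap box

## Task

The sanding stick lying on the feed shelf of the grey scrap box is worn out and goes into the box: push the self-closing flap open with one finger and, while that finger holds it open, push the stick over the edge of the shelf with the other finger so that it drops inside, then draw back and let the flap close. Only push: do not squeeze the stick between the fingers or lift it, and leave the paint pot, tape measure and marker pen round the box where they are.

Things in the scene. Friction and masses are not known exactly. Their poses are not given: they have to be found in the camera images.
- scrap_box: Grey steel scrap box, fixed on a plywood board whose top is 110 mm above the table; empty, floor 10 mm up. 220 mm deep (x), 170 wide (y), 157 high at the back. Origin: centre of its underside; x front to back, y to its left. x -110 to -30 mm: level feed shelf 115 mm above the underside, 162 wide, side rims 10 mm above it. Behind it, x -30 to 88 mm: opening with flap; side cheeks and back rise to 157 mm.
- shelf_edge (a point): The middle of the feed shelf's far edge, on the shelf's surface: at x -30 mm of the box, 115 mm above its underside. Axes as the box.
- flap_hinge (a point): The middle of the flap's hinge axis, along the box's y, at x 88 mm of the box (118 mm behind the shelf's edge, 30 mm above the shelf). Axes as the box, not turning with the flap. Hinge barrel 8 mm thick. A fingertip a few mm above shelf height, moved towards the hinge, wedges the flap down: front of the tip 20 mm short of the axis gives about 0.7 rad and a 45 mm gap behind the shelf.
- flap (a joint): Steel flap, 120 mm from hinge to free edge, 156 wide, 4 thick. At 0 rad (shut) it slopes from the hinge down to the shelf's edge, its free edge level with the shelf and about 3 mm from it. Grows to 1.15 rad as the free edge swings down into the box. A spring shuts it when let go: 0.8 N at the free edge starts it, about 6 N needed 35 mm from the hinge. The stick's weight does not open it.
- stick_center (a point): The centre, half-way up, of the worn sanding stick: a dark grey flat bar, 12 mm wide (its x), 118 mm long (its y), 9 mm thick (its z), about 14 g, lying flat on the feed shelf roughly parallel to the shelf's edge, its centre 15 to 35 mm in front of the edge.
- pot: A small paint pot with a white screw lid, 35 mm across, 36 mm high, standing on the board near its front left corner. Origin: centre of its underside. Not to be disturbed.
- tape: A pocket tape measure, 58 x 73 x 34 mm, on the board near its front right corner. Origin: centre of its underside. Not to be disturbed.
- pen: A black marker pen, 10 x 124 x 11 mm, lying on the board along the far half of its right edge. Origin: centre of its underside, length along its y. Not to be disturbed.

How it is judged:
By the outcome, as a careful person would: the job done as asked, in the order asked, and still so for the second after the job is handed in, with the robot touching nothing.
It also fails if it takes over 32 s, if anything falls off the work surface, if the arm or the gripper's body presses on something with over 40 N, if the wrist force passes 120 N, or if a joint passes its speed limit or range.

## Robot

A 6-joint arm with a two-finger parallel gripper is mounted at the origin on the work surface; the furniture and walls round the work are solid. World frame = base frame: x ahead of the robot, y to its left, z up, the work surface at z = 0. Lengths are in mm, angles in rad, forces in N, time in s.
With the tool pointing down it reaches from about 350 to 975 mm from the base axis. Payload 17.4 kg.
Tool frame: the origin (TCP) lies on the centre line of the jaws, within the pads' length; the fingertips stand 8 mm ahead of it and the grasp point (between the pads) lies 11 mm behind it (robot.tips_ahead is the distance from the TCP to the fingertips, in mm); z points along the fingers, y is the line along which they close (so a half turn about z gives the same grasp; the last joint's range is limited). The gripper opens to 85 mm and grips with 20 to 120 N. Pads are 22 mm wide; open, the fingers measure 114 mm over their backs; the gripper's body (76 mm by 85 mm) begins 54 mm behind the grasp point. The pads swing forward as they close: fully open they stand 13 mm farther back than shut.
Start: joints at [-1.209, 0.116, 1.442, -0, 1.584, -0.038], TCP at [262.724, -621.778, 203.103] pointing down, gripper open.
Joint ranges: [-2.83, 2.83], [-0.83, 2.19], [0.07, 2.5], [-1.14, 4.28], [0.01, 3], [-2.97, 2.97]. Speed limits (rad/s): [1.89, 1.89, 2.22, 3.14, 3.14, 3.14].

## Interface

Orientations are given as a unit quaternion [w, x, y, z].
In Python, from plant import robot gives the robot as it stands. The module is installed in compiled form; this text tells all that it offers.
- The arm moves only by the tool drive_tool, never from a script. Its argument "deltas" is a list that holds one entry, the list of rows, each a list of 6 numbers: the shift along the tool's x, y, z in m, then the turn, a rotation vector about the tool's x, y, z in degrees. In form: [[[x, y, z, rx, ry, rz], ...]]. A call has 1 to 12 rows; each row is the pose to reach, as a shift and turn from the pose commanded when the call began, along the tool's axes at that moment; what a row does not reach only later rows make up. A row lasts 1/12 s, in which the tool goes at most 41.7 mm and 7.16 degrees, less where a joint would pass 70% of its speed; a pose out of reach is approached as far as the arm can. A call with a gripper value outside its range is refused whole. "claw" is the opening in per cent of the stroke, from 0 (shut) to 100 (fully open), set as the call begins (left out, the last holds). The fingers move at their own pace and stop on an object; the grip force is fixed at half the most. Time passes only in rows, so rows that repeat a pose let the fingers close. It gives the time, the measured TCP pose, the force, the opening and the grip force at its end, in the units of the state.
- robot.read_state(): the state, without advancing time (a new reading comes with each control period).
- robot.snapshot(name): name is "side" or "top" or "wrist"; returns a dict with "color" (400x640x3 uint8, blue, green, red), "range_z" (400x640 float32, mm along the optical axis (not along the pixel's ray), 0 where there is no reading), "intrinsics" (3x3 intrinsics, pixels), "R" (3x3) and "t" (3): a world point X has camera coordinates R X + t; the wrist camera has in their place "tool_from_camera" (4x4, takes a point from camera to tool coordinates, whose origin is the TCP and whose axes are the flange's). Camera axes: x right, y down, z forward; pixel columns grow to the right and rows downward; lengths in mm; the calibration is good to about 2 mm. A picture is of the moment at which its call begins: read the wrist's pose just before it.
- robot.hand_in(): hands the job in; it is judged then, once.
Trained networks look in a picture, given as the dict that the camera call returned (one of the last four; its "shot" number tells which), for a name from the list of things; names that differ only in an ending like _2 or _b are one class to them, and where a whole thing is asked for, a point or a joint stands for the part that bears it (a point fixed in the world has none). Each returns a list of dicts, best first, with "confidence" (0 to 1); they miss things now and then, are a little off and sometimes report something else, mostly with a low value. They report only what shows in the picture. A call takes as long as a camera call.
- robot.trace(picture, query): "mask" (400x640 bool, what is visible of it) and "point" ([row, column] in pixels, amid what is visible of it).
The state is a dict: "t": time; "joint_pos": joint angles; "dq": joint speeds; "tau": joint torques, N m; "ee_pos": TCP position; "ee_rot": TCP orientation; "wrist_force": force on the tool from outside, world axes, zero at the start; "ft_torque": the same for the moment, N m; "finger_gap": finger opening in mm; "grip_force": force on a finger pad.
Only numpy, scipy, OpenCV 4.12 (cv2) and the standard library are available. Lean on these libraries where they do the work, as an engineer would, in place of code of your own. Each camera call takes 0.05 s, during which the arm holds its last target. There are 200 camera calls.

## Working session

There is one attempt and no reset: what is moved stays moved. The work goes in short steps, Python scripts to look and compute and a tool call to move; the robot and the scene stay as the last step left them, time stands still between calls to the robot, and variables do not carry over. Pictures are saved under pics/ and viewed, at most 10 in all, crops included, and the job is handed in when it is done.

Besides the shell and the picture viewer there is one more tool, called as name(argument=value, ...), one argument or row to a line, values as JSON. drive_tool: Moves the arm, as the interface text tells. Its arguments: {"type":"object","properties":{"deltas":{"type":"array","items":{"type":"array","items":{"type":"array","items":{"type":"number"}}}},"claw":{"type":"number"}},"required":["deltas"]}

```bash
mkdir -p pics
cat > h.py <<'E'
import numpy as np, cv2
from plant import robot
def px2w(s,r,c,z):
    K,R,t=s["intrinsics"],np.array(s["R"]),np.array(s["t"])
    return R.T@(np.linalg.inv(K)@np.array([c,r,1.])*z-t)
def cloud(s):
    K,R,t=s["intrinsics"],np.array(s["R"]),np.array(s["t"])
    r,c=np.indices(s["range_z"].shape); z=s["range_z"]
    p=np.stack([c,r,np.ones_like(r)],-1)@np.linalg.inv(K).T*z[...,None]
    return (p-t)@R
E
python3 - <<'E'
from h import *
st=robot.read_state(); print(st["t"],st["ee_pos"],st["ee_rot"],st["finger_gap"])
ims=[]
for n in ("top","side"):
    s=robot.snapshot(n); ims.append(s["color"]); P=cloud(s)
    print(n,"cam at",(-np.array(s["R"]).T@s["t"]).round())
    for q in ("scrap_box","stick_center","flap","pot","tape","pen"):
        for d in robot.trace(s,q)[:2]:
            m=d["mask"]&(s["range_z"]>0); p=P[m]
            print(q,round(d["confidence"],2),d["point"],m.sum(),np.median(p,0).round(1) if len(p) else None, np.percentile(p,[2,98],axis=0).round(0).tolist() if len(p) else None)
            if q=="stick_center" and len(p)>5:
                rr=cv2.minAreaRect(p[:,:2].astype(np.float32)); print(rr)
    np.savez(n+".npz",P=P,c=s["color"])
    cv2.imwrite(f"pics/{n}0.png",s["color"])
E
```

```text
0.0 [ 262.64367251 -621.56582175  202.35862677] [-5.74058913e-04  9.80085682e-01  1.98574205e-01 -1.08783996e-04] 85.38815053125522
top cam at [ 339. -361. 1275.]
scrap_box 0.6 [162.3, 340.5] 9126 [ 467.1 -399.2  233.7] [[347.0, -502.0, 196.0], [577.0, -294.0, 265.0]]
scrap_box 0.6 [151.2, 347.3] 4546 [ 489.6 -413.1  239.9] [[418.0, -491.0, 224.0], [559.0, -333.0, 258.0]]
flap 0.84 [151.1, 345.3] 4527 [ 490.2 -411.5  240.1] [[418.0, -490.0, 224.0], [561.0, -333.0, 258.0]]
pot 0.65 [185.4, 226.1] 188 [ 430.1 -151.4  145.5] [[415.0, -164.0, 112.0], [444.0, -136.0, 151.0]]
tape 0.98 [262.3, 323.0] 729 [ 260.9 -363.5  141.8] [[230.0, -394.0, 119.0], [292.0, -332.0, 147.0]]
pen 0.68 [192.9, 407.3] 279 [ 415.2 -557.6  117.8] [[371.0, -599.0, 106.0], [460.0, -518.0, 123.0]]
pen 0.54 [163.9, 343.9] 9067 [ 466.3 -399.3  233.5] [[346.0, -503.0, 196.0], [574.0, -296.0, 265.0]]
side cam at [  396. -1090.   909.]
scrap_box 0.69 [229.2, 352.6] 10350 [ 467.5 -443.9  225.6] [[339.0, -522.0, 125.0], [583.0, -307.0, 265.0]]
stick_center 0.72 [198.1, 326.2] 302 [ 413.5 -375.1  232.9] [[384.0, -422.0, 225.0], [441.0, -323.0, 236.0]]
((412.3992004394531, -369.1117248535156), (120.25251770019531, 18.316844940185547), 61.07006072998047)
flap 0.66 [211.4, 364.0] 2808 [ 492.1 -417.7  241.1] [[420.0, -491.0, 225.0], [562.0, -336.0, 259.0]]
tape 0.58 [231.2, 263.9] 466 [ 274.5 -378.8  141.2] [[256.0, -400.0, 115.0], [294.0, -340.0, 145.0]]
pen 0.63 [309.5, 333.6] 319 [ 425.9 -570.8  118.3] [[376.0, -603.0, 109.0], [463.0, -527.0, 122.0]]
```

Run:
```python
import cv2,numpy as np
a=cv2.imread("pics/top0.png")[60:320,180:480]; b=cv2.imread("pics/side0.png")[120:380,180:480]
cv2.imwrite("pics/both.png",cv2.resize(np.hstack([a,b]),(800,347),interpolation=cv2.INTER_CUBIC))
```

```text
(no output)
```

View pics/both.png

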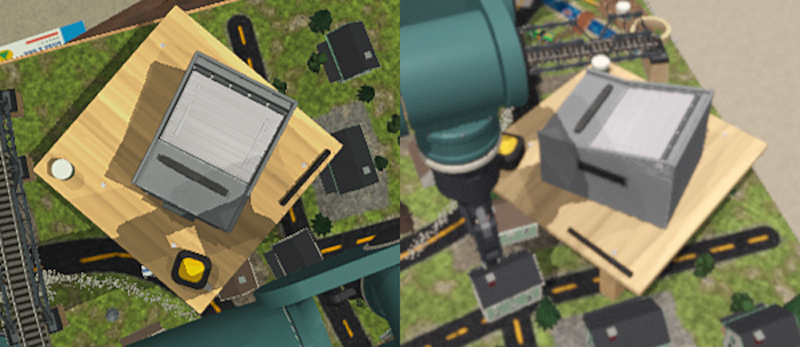

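The top view (left) shows the box with its shelf toward the lower left. The stick is the dark bar at crop (193,175), which is about (325,191) in the original picture. The flap lies up and to the right of it. The pot, tape and pen are well clear. Next I'll fit the box and the stick from both clouds.

Run:
```python
from h import *
print("tips_ahead",robot.tips_ahead, robot.read_state()["t"])
for n in("top","side"):
    d=np.load(n+".npz"); P,c=d["P"],d["c"].astype(int)
    box=(P[...,2]>219)&(P[...,2]<275)&(abs(P[...,0]-465)<150)&(abs(P[...,1]+400)<140)
    b=box.astype(np.uint8); k,l,s,_=cv2.connectedComponentsWithStats(b); i=1+s[1:,4].argmax(); box=l==i
    p=P[box]; rr=cv2.minAreaRect(p[:,:2].astype(np.float32)); print(n,"box",rr)
    # yaw of front->back: gradient of height over the flap region
    a=np.deg2rad(-28.5); u=np.array([np.cos(a),np.sin(a)]); v=np.array([-u[1],u[0]])
    w=p[:,:2]-np.array(rr[0]); X,Y=w@u,w@v
    print(" X",np.percentile(X,[.3,99.7]).round(1),"Y",np.percentile(Y,[.3,99.7]).round(1))
    for x0 in range(-110,110,10):
        m=(X>x0)&(X<x0+10)&(abs(Y)<25); 
        if m.sum()>3: print("  ",x0,np.median(p[m,2]).round(1),m.sum(),int(np.median(c[box][m].sum(1)//3)),end=";")
    print()
    dark=box&(c.sum(2)<225)&(abs(((P[...,:2]-rr[0])@u)+60)<45)&(abs((P[...,:2]-rr[0])@v)<70)
    k,l,s,_=cv2.connectedComponentsWithStats(dark.astype(np.uint8)); i=1+s[1:,4].argmax(); q=P[l==i]
    r2=cv2.minAreaRect(q[:,:2].astype(np.float32)); w=(q[:,:2]-rr[0])
    print(" stick",r2,len(q),"z",np.median(q[:,2]).round(1),"in box",(w@u).mean().round(1),np.percentile(w@u,[2,98]).round(1),(w@v).mean().round(1),np.percentile(w@v,[1,99]).round(1))
```

```text
tips_ahead 8.0 0.7
top box ((461.6199035644531, -397.5592346191406), (172.68016052246094, 221.5301971435547), 62.513980865478516)
 X [-110.1  109.8] Y [-86.1  86. ]
   -110 224.7 117 126;   -100 224.6 117 125;   -90 224.9 116 125;   -80 225.0 117 127;   -70 225.6 127 97;   -60 233.2 108 66;   -50 224.6 116 137;   -40 224.3 107 137;   -30 225.6 114 188;   -20 228.1 122 189;   -10 230.9 120 192;   0 233.5 121 191;   10 235.6 123 196;   20 238.4 121 190;   30 240.8 123 191;   40 243.2 123 190;   50 246.0 129 191;   60 248.6 127 187;   70 250.8 125 190;   80 255.8 130 91;   90 260.1 94 138;   100 263.0 134 125;
 stick ((412.96307373046875, -365.4229431152344), (119.39344787597656, 11.763910293579102), 62.04934310913086) 316 z 232.8 in box -58.3 [-63.5 -52.9] 2.9 [-53.7  61. ]
side box ((462.61663818359375, -400.1314697265625), (177.54661560058594, 221.9630126953125), 62.81706237792969)
 X [-109.5  111.3] Y [-88.1  85.1]
   -110 224.4 75 159;   -100 224.7 70 157;   -90 224.7 73 157;   -80 224.7 73 159;   -70 228.8 40 132;   -60 232.7 109 91;   -50 225.1 78 168;   -40 224.9 84 171;   -30 226.3 67 215;   -20 228.7 71 217;   -10 231.1 73 218;   0 233.5 77 218;   10 236.4 74 220;   20 238.8 76 216;   30 241.3 75 216;   40 243.8 82 215;   50 246.4 82 215;   60 249.1 79 213;   70 251.3 83 213;   80 256.9 80 147;   90 260.1 77 162;   100 259.8 161 148;
 stick ((403.733642578125, -401.22808837890625), (6.318117141723633, 0.6452792882919312), 66.19123840332031) 4 z 231.5 in box -51.2 [-51.6 -50.7] -29.0 [-32.1 -26. ]
```

```bash
cat >> h.py <<'E'
from scipy.spatial.transform import Rotation as Ro
C=np.array([462,-398.2]); A=np.deg2rad(-27.5); U=np.array([np.cos(A),np.sin(A)]); V=np.array([-U[1],U[0]])
def delta(X,Y,z):
    "shift(m)/turn(deg) from the present pose to box X,Y and world TCP z, tool down, tool y along box x"
    s=robot.read_state(); w,x,y,q=s["ee_rot"]; R=Ro.from_quat([x,y,q,w])
    g=Ro.from_matrix(np.array([[-V[0],U[0],0],[-V[1],U[1],0],[0,0,-1]]))
    p=np.r_[C+U*X+V*Y,z]
    return (R.inv().apply(p-s["ee_pos"])/1000).round(4),(R.inv()*g).as_rotvec(degrees=True).round(2)
def now():
    s=robot.read_state(); p=s["ee_pos"]; d=p[:2]-C
    print("t",round(s["t"],2),"box X,Y",(d@U).round(1),(d@V).round(1),"z",p[2].round(1),"F",np.round(s["wrist_force"],1),"gap",round(s["finger_gap"],1))
E
python3 -c "
from h import *
now(); print(Ro.from_matrix(np.array([[-V[0],U[0],0],[-V[1],U[1],0],[0,0,-1]])).as_matrix().round(3)); print(delta(-29.5,6,330))"
```

```text
t 0.7 box X,Y -73.5 -290.3 z 203.1 F [-0.1  1.  -0.3] gap 85.5Traceback (most recent call last):
  File "<string>", line 3, in <module>
    now(); print(Ro.from_matrix(np.array([[-V[0],U[0],0],[-V[1],U[1],0],[0,0,-1]])).as_matrix().round(3)); print(delta(-29.5,6,330))
                 ~~~~~~~~~~~~~~^^^^^^^^^^^^^^^^^^^^^^^^^^^^^^^^^^^^^^^^^^^^^^^^^^^^
  File "scipy/spatial/transform/_rotation.pyx", line 1143, in scipy.spatial.transform._rotation.Rotation.from_matrix
ValueError: Non-positive determinant (left-handed or null coordinate frame) in rotation matrix 0: [[-0.46174861  0.88701083  0.        ]
 [-0.88701083 -0.46174861  0.        ]
 [ 0.          0.         -1.        ]].
```

```bash
sed -i 's/\[\[-V\[0\],U\[0\],0\],\[-V\[1\],U\[1\],0\]/[[V[0],U[0],0],[V[1],U[1],0]/' h.py
python3 -c "
from h import *
now(); print(delta(-29.5,6,330))"
```

```text
t 0.7 box X,Y -73.5 -290.3 z 203.1 F [-0.1  1.  -0.3] gap 85.5
(array([ 0.2564, -0.1549, -0.1269]), array([  0.  ,   0.  , -39.59]))
```

drive_tool(
  deltas=[
    [[0, 0, -0.04, 0, 0, 0], [0, 0, -0.08, 0, 0, 0], [0, 0, -0.12, 0, 0, -5], [0.03, -0.018, -0.127, 0, 0, -10], [0.06, -0.036, -0.127, 0, 0, -15], [0.09, -0.054, -0.127, 0, 0, -20], [0.12, -0.072, -0.127, 0, 0, -25], [0.15, -0.09, -0.127, 0, 0, -30], [0.18, -0.108, -0.127, 0, 0, -35], [0.21, -0.126, -0.127, 0, 0, -39.6], [0.235, -0.142, -0.127, 0, 0, -39.6], [0.256, -0.155, -0.127, 0, 0, -39.6]],
  ],
  claw=100,
)

```text
t: 1.7
ee_pos: [439.2, -377.4, 330.4]
ee_rot: [0.0, 0.855, 0.519, 0.0]
wrist_force: [-0.0, -0.4, -0.0]
finger_gap: 85.4
grip_force: 0.0
```

Run:
```python
from h import *
now(); print(delta(-29.5,6,300))
ims=[]
for n in ("side","wrist"):
    s=robot.snapshot(n); ims.append(s["color"])
    if n=="side":
        P=cloud(s); X,Y=(P[...,:2]-C)@U,(P[...,:2]-C)@V; z=P[...,2]
        # finger points: above the box, below the gripper body
        m=(z>285)&(z<370)&(abs(X+29.5)<70)&(abs(Y-6)<25)
        for nm,f in (("near",m&(X<-29)),("far",m&(X>-30))):
            if f.sum(): print(nm,f.sum(),"X",np.percentile(X[f],[3,97]).round(1),"Y",np.percentile(Y[f],[3,97]).round(1),"z",np.percentile(z[f],[0.5,1,3,10]).round(1))
    else:
        for d in robot.trace(s,"stick_center")[:1]:
            T=np.array(s["tool_from_camera"]); q=d["mask"]&(s["range_z"]>0); r,c=np.nonzero(q); zz=s["range_z"][q]
            p=np.stack([c,r,np.ones_like(r)],-1)@np.linalg.inv(s["intrinsics"]).T*zz[:,None]
            p=p@T[:3,:3].T+T[:3,3]; print("stick tool",d["confidence"],np.median(p,0).round(1),cv2.minAreaRect(p[:,:2].astype(np.float32)))
cv2.imwrite("pics/hov.png",np.hstack([cv2.resize(ims[0][80:330,200:500],(400,333)),cv2.resize(ims[1],(400,333))]))
```

```text
t 1.7 box X,Y -29.8 7.9 z 330.4 F [-0.  -0.4 -0. ] gap 85.4
(array([-0.0019,  0.0003,  0.0304]), array([ 0.03, -0.  ,  0.09]))
stick tool 0.95 [ -1.3 -25.2  96.8] ((-7.5919342041015625, -25.529582977294922), (116.2492446899414, 12.453746795654297), 1.2267991304397583)
```

View pics/hov.png

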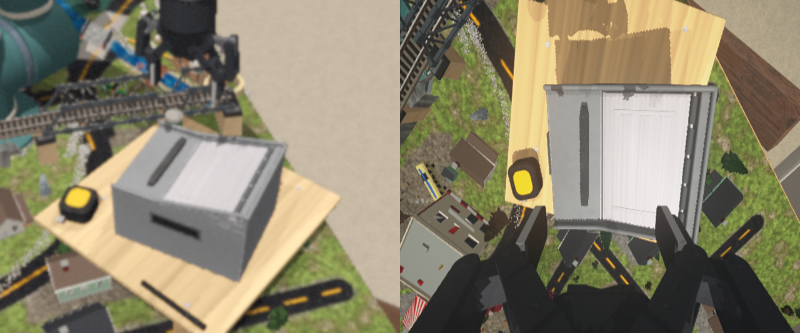

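The stick lies left of centre between the fingers, dark bar at (583,155) in the wrist half, and the flap is shut. The wrist reading differs from the first one by a few mm, so I'll measure the box in the wrist view and find the tip heights.

Run:
```python
from h import *
now()
st=robot.read_state(); s=robot.snapshot("wrist")
T=np.array(s["tool_from_camera"]); r,c=np.indices((400,640)); z=s["range_z"]
p=np.stack([c,r,np.ones_like(r)],-1)@np.linalg.inv(s["intrinsics"]).T*z[...,None]
p=p@T[:3,:3].T+T[:3,3]; p[z==0]=1e4
w,x,y,q=st["ee_rot"]; W=Ro.from_quat([x,y,q,w]).apply(p.reshape(-1,3)).reshape(p.shape)+st["ee_pos"]
X,Y=(W[...,:2]-C)@U,(W[...,:2]-C)@V; h=W[...,2]
b=((h>219)&(h<275)&(abs(X)<140)&(abs(Y)<120)).astype(np.uint8)
k,l,ss,_=cv2.connectedComponentsWithStats(b); b=l==1+ss[1:,4].argmax()
print("box XY",cv2.minAreaRect(np.stack([X[b],Y[b]],-1).astype(np.float32)))
g=s["color"].astype(int).sum(2)/3
for x0 in range(-60,0,4):
    m=b&(X>x0)&(X<x0+4)&(abs(Y)<20); print(x0,h[m].mean().round(1),int(g[m].mean()),end="; ")
d=robot.trace(s,"stick_center")[0]; m=d["mask"]&(z>0)
print("\nstick",cv2.minAreaRect(np.stack([X[m],Y[m]],-1).astype(np.float32)))
# fingers in tool frame
f=(abs(p[...,2])<60)&(abs(p[...,0])<40)&(abs(p[...,1])<80)
for nm,k in(("near",f&(p[...,1]<0)),("far",f&(p[...,1]>0))):
    if k.sum(): print(nm,k.sum(),np.percentile(p[k],[1,50,99],axis=0).round(1).tolist(), "zmax",np.sort(p[k][:,2])[-10:].round(1))
s=robot.snapshot("side"); P=cloud(s); m=(abs(P[...,0]-439)<75)&(abs(P[...,1]+377)<75)&(P[...,2]>275)&(P[...,2]<380)
Q=P[m]; X,Y=(Q[:,:2]-C)@U,(Q[:,:2]-C)@V
for lo,hi in((-110,-29),(-29,50)):
    k=(X>lo)&(X<hi)
    if k.sum(): print("side",k.sum(),np.percentile(X[k],[2,98]).round(1),np.percentile(Y[k],[2,98]).round(1),np.sort(Q[k,2])[:8].round(1))
```

```text
t 1.85 box X,Y -29.6 7.2 z 330.4 F [0.1 0.1 0.4] gap 85.5
box XY ((1.9433212280273438, -2.2850494384765625), (222.43341064453125, 171.8833465576172), 0.33575794100761414)
-60 233.9 94; -56 233.9 93; -52 232.0 100; -48 225.0 169; -44 225.0 170; -40 225.0 170; -36 225.0 170; -32 225.0 205; -28 225.2 195; -24 226.6 216; -20 227.6 219; -16 228.5 221; -12 229.5 221; -8 230.7 224; -4 231.5 227; 
stick ((-55.18643569946289, 0.20853805541992188), (122.10218048095703, 13.643122673034668), 89.02769470214844)
near 948 [[-11.7, -55.8, -59.8], [5.2, -42.9, -52.4], [10.2, -42.3, -41.8]] zmax [-41.8 -41.8 -41.7 -41.5 -41.2 -41.2 -41.1 -40.8 -40.5 -40.4]
far 950 [[-11.8, 42.3, -59.8], [5.3, 42.9, -52.8], [10.3, 55.7, -41.7]] zmax [-41.7 -41.5 -41.5 -41.4 -41.3 -41.2 -41.1 -41.  -40.9 -40.7]
side 28 [-84.1 -72.4] [-6.7 15.8] [371.6 371.7 372.4 372.8 373.2 373.7 373.9 374. ]
side 15 [13.  22.9] [-5.6  0.6] [372.5 374.  374.3 375.2 375.3 375.4 375.6 376.2]
```

Run:
```python
from h import *
s=robot.snapshot("side"); K,R,t=s["intrinsics"],np.array(s["R"]),np.array(s["t"])
im=s["color"].copy()
st=robot.read_state()
for X,zs in((-72,(322,335,371)),(13,(322,335,371))):
    for z in zs:
        q=K@(R@np.r_[C+U*X+V*7,z]+t); q=q[:2]/q[2]; print(X,z,q.round(1),s["range_z"][int(q[1]),int(q[0])])
        cv2.circle(im,(int(q[0]+.5),int(q[1]+.5)),0,(0,0,255),-1)
w=robot.snapshot("wrist")["color"]
cv2.imwrite("pics/f.png",np.hstack([cv2.resize(im[80:180,290:390],(400,400),interpolation=cv2.INTER_NEAREST),cv2.resize(w[200:400,150:350+ 0],(400,400))]))
np.save("sidez.npy",s["range_z"])
```

```text
-72 322 [318.8 163.1] 1445.1014
-72 335 [318.8 157.9] 1339.2123
-72 371 [318.7 143.2] 1497.036
13 322 [358.  175.3] 1400.8269
13 335 [358.3 170.2] 1419.5914
13 371 [359.3 155.2] 855.15436
```

View pics/f.png

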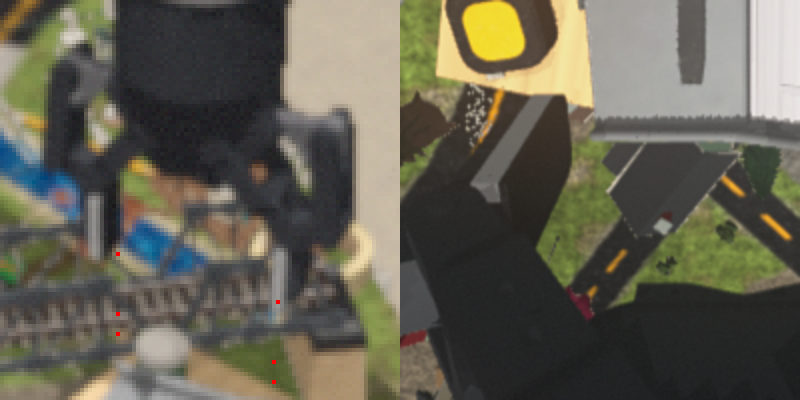

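Run:
```python
from h import *
now(); st=robot.read_state()
s=robot.snapshot("side"); P=cloud(s); D=P-np.array(st["ee_pos"]); x,y,z=D[...,:2]@V,D[...,:2]@U,D[...,2]
ok=(s["range_z"]>0)&(abs(x)<70)&(abs(y)<110)&(z>-30)&(z<160)
for a in range(-110,110,10):
    m=ok&(y>=a)&(y<a+10)
    if m.sum()>2: print(a,m.sum(),np.sort(z[m])[[0,1,2]].round(1), np.median(x[m]).round())
```

```text
t 2.1 box X,Y -29.9 4.8 z 330.0 F [0.3 0.1 0. ] gap 85.3
-80 25 [85.4 89.9 90.3] -12.0
-70 200 [83.9 84.4 85.5] -11.0
-60 189 [48.1 49.3 51. ] -6.0
-50 230 [41.6 42.  42.1] -6.0
-40 89 [92.2 94.7 96.9] -12.0
-30 83 [104.4 104.9 106.1] -16.0
-20 105 [101.  102.4 102.4] -14.0
-10 108 [102.8 103.2 104.2] -12.0
0 87 [101.4 101.6 102.2] -11.0
10 114 [101.9 102.9 103.9] -17.0
20 167 [101.7 101.9 103.1] -13.0
30 240 [89.4 90.7 92. ] -10.0
40 249 [42.2 42.9 43.4] -8.0
50 196 [48.8 50.9 51. ] -7.0
60 253 [86.4 88.  88.1] -11.0
70 84 [89.1 89.3 90.7] -4.0
```

The wrist and side clouds agree: with the gripper open, the tips stand 41–42 mm behind the reported TCP, not 8 mm ahead of it. I'll use the measured offset and go down in stages.

```bash
python3 -c "
from h import *
now(); print(delta(-28.5,3,208))"
```

```text
t 2.15 box X,Y -29.9 4.9 z 330.0 F [ 0.  -0.3  0.3] gap 85.2
(array([-0.0019,  0.0015,  0.122 ]), array([-0.01,  0.  , -0.06]))
```

drive_tool(
  deltas=[
    [[-0.002, 0.0015, 0.03, 0, 0, 0], [-0.002, 0.0015, 0.06, 0, 0, 0], [-0.002, 0.0015, 0.085, 0, 0, 0], [-0.002, 0.0015, 0.105, 0, 0, 0], [-0.002, 0.0015, 0.117, 0, 0, 0], [-0.002, 0.0015, 0.122, 0, 0, 0], [-0.002, 0.0015, 0.122, 0, 0, 0], [-0.002, 0.0015, 0.122, 0, 0, 0]],
  ],
)

```text
t: 2.82
ee_pos: [438.8, -382.2, 209.3]
ee_rot: [0.001, 0.855, 0.519, 0.0]
wrist_force: [0.1, 0.5, 0.3]
finger_gap: 85.7
grip_force: 0.0
```

```bash
cat > m.py <<'E'
from h import *
import sys
now(); st=robot.read_state()
w=robot.snapshot("wrist"); s=robot.snapshot("side")
P=cloud(s); D=P-np.array(st["ee_pos"]); x,y,z=D[...,:2]@V,D[...,:2]@U,D[...,2]
for a,b in((-58,-43),(43,58)):
    m=(s["range_z"]>0)&(y>a)&(y<b)&(x>-14)&(x<12)&(z>30)&(z<80); print("finger",a,m.sum(),np.sort(P[m][:,2])[:6].round(1))
for nm,im in(("wrist",w),("side",s)):
    if nm=="wrist":
        T=np.array(w["tool_from_camera"]); r,c=np.indices((400,640))
        p=np.stack([c,r,np.ones_like(r)],-1)@np.linalg.inv(w["intrinsics"]).T*w["range_z"][...,None]
        p=p@T[:3,:3].T+T[:3,3]; a,b,e,q=st["ee_rot"]
        Pw=Ro.from_quat([b,e,q,a]).apply(p.reshape(-1,3)).reshape(p.shape)+st["ee_pos"]
    else: Pw=P
    for d in robot.trace(im,"stick_center")[:1]:
        m=d["mask"]&(im["range_z"]>0); q=Pw[m]; X,Y=(q[:,:2]-C)@U,(q[:,:2]-C)@V
        print(nm,"stick",round(d["confidence"],2),"X",np.percentile(X,[3,50,97]).round(1),"Y",np.percentile(Y,[2,98]).round(1),"z",np.median(q[:,2]).round(1))
cv2.imwrite(f"pics/{sys.argv[1]}.png",np.hstack([cv2.resize(s["color"][130:290,240:440],(400,320),interpolation=cv2.INTER_CUBIC),cv2.resize(w["color"],(400,320))]))
E
python3 m.py d1
```

```text
t 2.82 box X,Y -28.0 3.4 z 209.3 F [0.1 0.5 0.3] gap 85.7
finger -58 108 [250.4 251.5 251.9 253.3 254.2 254.4]
finger 43 110 [239.5 239.6 239.8 240.1 240.1 240.1]
wrist stick 0.8 X [-60.7 -54.2 -48.2] Y [-51.9  59.3] z 233.7
side stick 0.8 X [-62.5 -53.9 -48.5] Y [-55.6  58.3] z 233.1
```

View pics/d1.png

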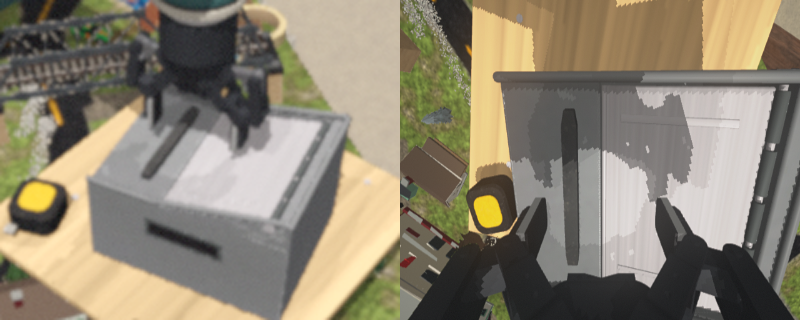

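The tips are confirmed at about TCP+41. The near finger is in front of the stick and the far finger is just above the flap. Going down to about 3 mm above the shelf will start opening the flap.

drive_tool(
  deltas=[
    [[0, 0, 0.006, 0, 0, 0], [0, 0, 0.011, 0, 0, 0], [0, 0, 0.016, 0, 0, 0], [0, 0, 0.019, 0, 0, 0], [0, 0, 0.021, 0, 0, 0], [0, 0, 0.021, 0, 0, 0], [0, 0, 0.021, 0, 0, 0]],
  ],
)

```text
t: 3.6
ee_pos: [438.5, -381.7, 187.0]
ee_rot: [-0.0, 0.855, 0.519, -0.0]
wrist_force: [-0.6, 0.6, 0.2]
finger_gap: 85.6
grip_force: 0.8
```

```bash
python3 m.py d2
```

```text
t 3.6 box X,Y -28.4 3.8 z 187.0 F [-0.6  0.6  0.2] gap 85.6
finger -58 135 [222.4 222.5 223.3 223.7 223.7 223.8]
finger 43 131 [224.5 225.3 225.9 226.2 226.5 227. ]
wrist stick 0.7 X [-60.3 -53.9 -48.1] Y [-39.7  59.7] z 233.8
side stick 0.7 X [-61.3 -53.9 -48.5] Y [-55.6  47. ] z 233.0
```

View pics/d2.png

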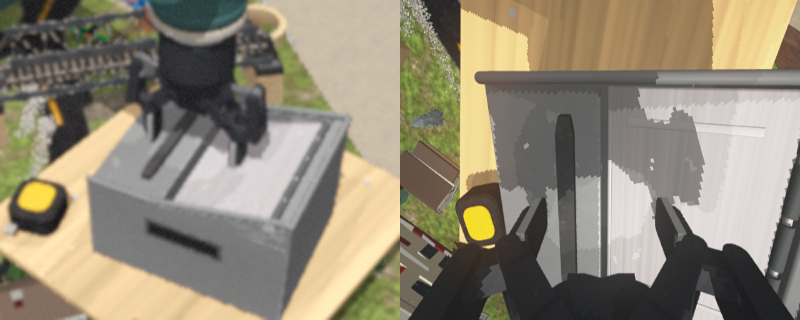

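The flap is ajar, shown by the dark gap behind the shelf edge, and the stick hasn't moved. Now I'll push toward the hinge.

drive_tool(
  deltas=[
    [[0, 0.004, 0, 0, 0, 0], [0, 0.008, 0, 0, 0, 0], [0, 0.012, 0, 0, 0, 0], [0, 0.016, 0, 0, 0, 0], [0, 0.02, 0, 0, 0, 0], [0, 0.023, 0, 0, 0, 0], [0, 0.026, 0, 0, 0, 0], [0, 0.029, 0, 0, 0, 0], [0, 0.032, 0, 0, 0, 0], [0, 0.032, 0, 0, 0, 0]],
  ],
)

```text
t: 4.63
ee_pos: [467.4, -396.8, 187.0]
ee_rot: [-0.0, 0.855, 0.519, -0.0]
wrist_force: [-2.2, 1.0, 2.5]
finger_gap: 85.4
grip_force: 1.8
```

```bash
python3 m.py d3
```

```text
t 4.63 box X,Y 4.1 3.7 z 187.0 F [-2.2  1.   2.5] gap 85.4
finger -58 132 [223.  223.7 223.8 223.9 224.2 224.5]
finger 43 117 [224.7 224.9 225.8 226.  227.1 228.5]
side stick 0.85 X [-38.5 -30.9 -26.3] Y [-53.9  46.4] z 233.1
```

View pics/d3.png

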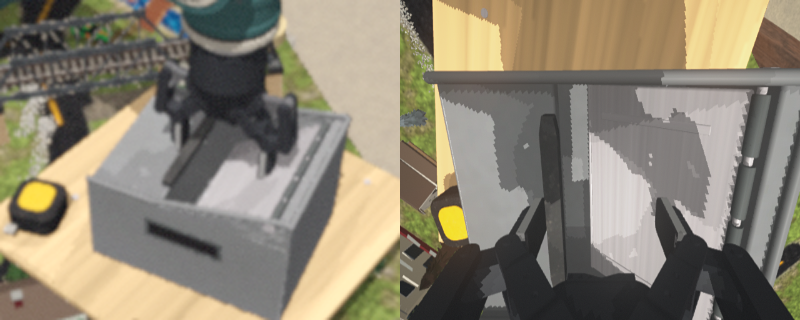

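The stick is at the edge with a good gap behind it. I'll push the last stretch to about X = 14.

drive_tool(
  deltas=[
    [[0, 0.003, 0, 0, 0, 0], [0, 0.006, 0, 0, 0, 0], [0, 0.008, 0, 0, 0, 0], [0, 0.01, 0, 0, 0, 0], [0, 0.01, 0, 0, 0, 0], [0, 0.01, 0, 0, 0, 0]],
  ],
)

```text
t: 5.33
ee_pos: [475.8, -401.2, 186.9]
ee_rot: [-0.0, 0.855, 0.519, -0.0]
wrist_force: [-5.0, 3.0, 1.2]
finger_gap: 85.2
grip_force: 2.4
```

```bash
python3 m.py d4
```

```text
t 5.33 box X,Y 13.6 3.7 z 186.9 F [-5.   3.   1.2] gap 85.2
finger -58 139 [217.9 218.1 221.1 221.7 222.  222.9]
finger 43 117 [225.2 225.2 225.3 225.5 226.8 227.1]
wrist stick 0.94 X [-31.8 -25.5 -19.9] Y [-52.5  58.2] z 129.0
side stick 0.66 X [-36.5 -26.4 -21.1] Y [27.1 60.8] z 128.7
```

View pics/d4.png

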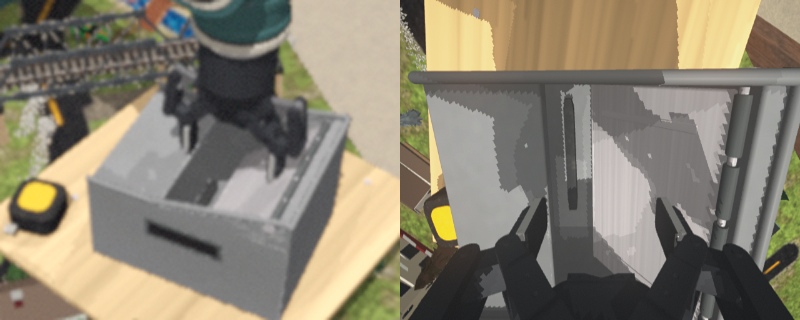

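The stick is on the box floor: its top is at z 129, which is the floor at 120 plus 9. Now I'll draw back, lift and let the flap close.

drive_tool(
  deltas=[
    [[0, -0.008, 0, 0, 0, 0], [0, -0.018, 0, 0, 0, 0], [0, -0.028, 0, 0, 0, 0], [0, -0.034, 0, 0, 0, 0], [0, -0.036, -0.006, 0, 0, 0], [0, -0.036, -0.014, 0, 0, 0], [0, -0.036, -0.024, 0, 0, 0], [0, -0.036, -0.044, 0, 0, 0], [0, -0.036, -0.074, 0, 0, 0], [0, -0.036, -0.104, 0, 0, 0], [0, -0.036, -0.13, 0, 0, 0], [0, -0.036, -0.13, 0, 0, 0]],
  ],
)

```text
t: 6.53
ee_pos: [444.8, -385.3, 323.9]
ee_rot: [0.004, 0.855, 0.519, 0.001]
wrist_force: [-0.1, -1.0, 1.2]
finger_gap: 85.3
grip_force: 0.0
```

drive_tool(
  deltas=[
    [[0, -0.02, -0.01, 0, 0, 0], [0, -0.05, -0.02, 0, 0, 0], [0, -0.08, -0.03, 0, 0, 0], [0, -0.1, -0.04, 0, 0, 0], [0, -0.1, -0.04, 0, 0, 0], [0, -0.1, -0.04, 0, 0, 0], [0, -0.1, -0.04, 0, 0, 0], [0, -0.1, -0.04, 0, 0, 0], [0, -0.1, -0.04, 0, 0, 0], [0, -0.1, -0.04, 0, 0, 0]],
  ],
)

```text
t: 7.37
ee_pos: [355.6, -338.6, 356.4]
ee_rot: [-0.001, 0.855, 0.519, -0.0]
wrist_force: [0.7, -0.3, -0.3]
finger_gap: 85.3
grip_force: 0.0
```

Run:
```python
from h import *
now(); ims=[]
for n in("side","top"):
    s=robot.snapshot(n); P=cloud(s); X,Y=(P[...,:2]-C)@U,(P[...,:2]-C)@V; ims.append(s["color"])
    for x0 in(-40,-25,0,30,60):
        m=(X>x0)&(X<x0+8)&(abs(Y)<60); print(n,x0,np.median(P[m][:,2]).round(1) if m.sum() else None)
    for q in("pot","tape","pen"):
        for d in robot.trace(s,q)[:1]:
            print(q,round(d["confidence"],2),np.median(P[d["mask"]&(s["range_z"]>0)],0).round(1))
cv2.imwrite("pics/end.png",np.hstack([cv2.resize(ims[0][100:340,180:480],(400,320)),cv2.resize(ims[1][60:300,180:480],(400,320))]))
```

```text
t 7.37 box X,Y -121.9 3.8 z 356.4 F [ 0.7 -0.3 -0.3] gap 85.3
side -40 224.9
side -25 226.7
side 0 233.2
side 30 240.9
side 60 248.2
pot 0.64 [ 431.8 -157.3  145.4]
tape 0.74 [ 263.1 -378.7  140.2]
pen 0.57 [ 414.  -561.   118.5]
top -40 224.1
top -25 227.0
top 0 233.2
top 30 240.7
top 60 248.4
pot 0.47 [ 430.4 -148.7  145.7]
```

View pics/end.png

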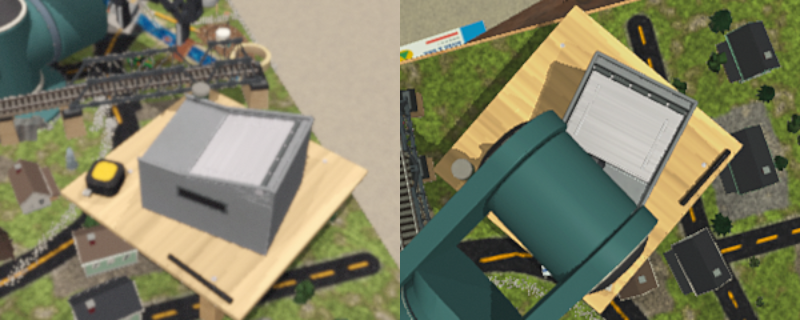

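The shelf is empty and the flap is shut, with the same height profile as at the start. The pot, tape and pen are where they were, and the arm is clear of everything.

```bash
python3 -c "
from plant import robot
print(robot.hand_in())"
```

```text
the job is handed in; nothing more can be done
None
```

The worn sanding stick is in the scrap box, the flap has closed, and the pot, tape measure and pen are where they were; I handed the job in at about 7.5 s of the 32 s allowed.

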